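Clear the donation bench: sharps, samples and clamp

ROBOT

A 7-joint arm with a two-finger parallel gripper is mounted at the origin on the work surface. World frame = base frame: x ahead of the robot, y to its left, z up, the work surface at z = 0. Lengths are in m, angles in rad, forces in N, time in s.
With the tool pointing down it reaches from about 0.4 to 0.9 m from the base axis. Payload 5.6 kg.
Tool frame: the origin (TCP) lies on the centre line of the jaws, within the pads' length; the fingertips stand 17 mm ahead of it and the grasp point (between the pads) lies 2 mm behind it; z points along the fingers, x is the direction in which the jaws open and shut, and the axes are right-handed (so a half turn about z gives the same grasp; the last joint's range is limited). The gripper opens to 92 mm and grips with 3 to 60 N. Pads are 20 mm wide; open, the fingers measure 128 mm over their backs; the gripper's body (75 mm by 189 mm) begins 69 mm behind the grasp point.
Start: joints at [-1.161, 0.468, -0.012, 1.603, 0.006, 1.071, -0.056], TCP at [0.284, 0.584, 0.232] pointing down, gripper open.
Joint ranges: [-2.53, 2.53], [-0.31, 2.02], [-1.57, 1.55], [0.28, 2.44], [-1.29, 4.43], [0.15, 1.84], [-2.92, 2.92]. Speed limits (rad/s): [2.57, 2.57, 3.14, 3.14, 3.14, 3.14, 3.14].

INTERFACE

Orientations are given as a unit quaternion [w, x, y, z].
In Python, from rig import env, cams, workorder gives the robot as it stands.
- The arm moves only by the shell command python3 -m inch 'ROWS' [FORCE]. ROWS is JSON, a list that holds one entry, the list of rows, each a list of 7 numbers: the turn, a rotation vector about the tool's x, y, z in degrees, then the shift along the tool's x, y, z in mm, then the gripper command: -1 is fully open, 1 is shut, values between are in proportion. A call has 1 to 8 rows; each row is the pose to reach, as a shift and turn from the pose commanded when the call began, along the tool's axes at that moment; what a row does not reach only later rows make up. A row lasts 1/8 s, in which the tool goes at most 62.5 mm and 10.7 degrees, less where a joint would pass 70% of its speed; a pose out of reach is approached as far as the arm can. A call with a gripper value outside its range is refused whole. The fingers move at their own pace and stop on an object; FORCE is the grip in N (left out, the last holds). Time passes only in rows, so rows that repeat a pose let the fingers close. It gives the time, the measured TCP pose, the force and the opening at its end, in the units of the state.
- env.sense(): the state, without advancing time (a new reading comes with each control period).
- cams.read_camera(name): name is "scene" or "top" or "wrist"; returns the picture (384x512x3 uint8, blue, green, red); there is no depth.
- cams.camera_model(name): a dict with "K" (3x3 intrinsics, pixels), "camera_from_world" (4x4, takes a point from world to camera coordinates). Camera axes: x right, y down, z forward; pixel columns grow to the right and rows downward; lengths in m; the calibration is good to about 2 mm. The wrist camera is an equidistant fisheye: a pixel r from the principal point sees the ray r / f radians off the axis. A picture is of the moment at which its call begins: read the wrist's pose just before it. camera_model takes no time and is no camera call; for the wrist camera it gives the pose at the moment of the call.
- workorder.hand_in(): hands the job in, once; it reports no verdict.
The state is a dict: "time": time; "joints": joint angles; "qd": joint speeds; "effort": joint torques, N m; "tool_pos": TCP position; "eef_rot": TCP orientation; "force": force on the tool from outside, world axes, zero at the start; "torque": the same for the moment, N m; "width": opening from 0.0 (shut) to 1.0 (fully open).
Only numpy, scipy, OpenCV 4.12 (cv2) and the standard library are available. Lean on these libraries where they do the work, as an engineer would, in place of code of your own. Each camera call takes 0.05 s, during which the arm holds its last target.

TASK

Clear the used things off the mat after a donation. The used needle goes first: drop it into the mouth of the yellow sharps tub before you move anything else. Then lay, not drop, each sample tube flat on the floor of the tray of its stopper's colour (the two purple ones side by side, not on top of each other) and the clamp flat in the steel dish, and leave the white bottle standing where it is.

Things in the scene. Friction and masses are not known exactly. Their poses are not given: they have to be found in the camera images.
- needle_mid (a point): used sheathed needle on its white tube holder, 76 mm long along x, about 15 g, lying on the mat (2 mm thick, flat, under all five loose things). Point: mid-length, 9.5 mm above its support. Barrel 19 mm thick from 38 mm behind the point to 14 ahead: grip across it at the point; wings at its rear end (-x) 32 mm across y; 12 mm hub, then 8 mm thick orange sheath to 38 mm ahead (+x). z up.
- tube_purple_a_mid (a point): closed sample tube with a purple ribbed stopper, white label and dark red filling, one of two alike: 16 mm thick and 100 mm long, about 18 g, lying on the mat. The point is its centre, 8 mm above what it lies on; x runs along the tube to the stopper (the last 20 mm), z up. It does not roll by itself.
- tube_purple_b_mid (a point): closed sample tube with a purple ribbed stopper, white label and dark red filling, the other of the two: 16 mm thick and 100 mm long, about 18 g, lying on the mat. The point is its centre, 8 mm above what it lies on; x runs along the tube to the stopper (the last 20 mm), z up. It does not roll by itself.
- tube_green_mid (a point): closed sample tube with a green ribbed stopper, white label and dark red filling, the only one: 16 mm thick and 100 mm long, about 18 g, lying on the mat. The point is its centre, 8 mm above what it lies on; x runs along the tube to the stopper (the last 20 mm), z up. It does not roll by itself.
- clamp_mid (a point): steel artery clamp (scissor-like, locked shut) lying flat on the mat, about 40 g, 140 mm long along x: jaws to 66 mm ahead of the point (+x), dark blue rings to 74 mm behind (-x), 59 mm across both rings. Point: in the box joint, 4.5 mm above its support; 13 mm wide (y), 9 mm high there (from 16 mm behind to 20 ahead): grip it here. Elsewhere 6 to 7 mm high. z up.
- sharps: yellow sharps tub with a red lid, fixed to the bench. 146 mm (x) by 116 mm (y) by 80 mm high; in the lid, centred, an open mouth 110 mm (x) by 76 mm (y); the floor inside lies 3 mm above the bench. Origin: centre of its underside, on the bench; z up.
- dish: rectangular stainless steel instrument dish, fixed to the bench. Outside 184 mm (x) by 110 mm (y) by 25 mm high, walls and floor 3 mm, so inside 178 by 104 mm. Origin: centre of its underside, on the bench; z up.
- tray_purple: shallow purple plastic sample tray, fixed to the bench. Outside 134 mm (x) by 124 mm (y) by 25 mm high, walls 4 mm, so inside 126 by 116 mm with its floor at z = 4 mm; a thin carrying lip at rim height juts 10 mm out at +x. Origin: centre of its underside, on the bench; z up.
- tray_green: shallow green plastic sample tray, fixed to the bench. Outside 134 mm (x) by 124 mm (y) by 25 mm high, walls 4 mm, so inside 126 by 116 mm with its floor at z = 4 mm; a thin carrying lip at rim height juts 10 mm out at +x. Origin: centre of its underside, on the bench; z up.
- bottle_mid (a point): white plastic bottle with a blue cap, 52 mm across and 115 mm high, 0.16 kg, standing loose beyond the mat. A bystander. The point is its centre, half-way up.

How it is judged:
By the outcome, as a careful person would: the job done as asked, in the order asked, and still so for the second after the job is handed in, with the robot touching nothing.
It also fails if it takes over 128 s, if anything falls off the work surface, if the arm or the gripper's body presses on something with over 40 N, if the wrist force passes 120 N, or if a joint passes its speed limit or range.

## Working session

There is one attempt and no reset: what is moved stays moved. The work goes in short steps, Python scripts to look and compute and a shell command to move; the robot and the scene stay as the last step left them, time stands still between calls to the robot, and variables do not carry over. Pictures are saved under pics/ and viewed, and the job is handed in when it is done.

```bash
ls; mkdir -p pics; python3 - <<'E'
from rig import env,cams
import cv2,json
s=env.sense();print(s)
for n in("scene","top","wrist"):
    m=cams.camera_model(n);print(n,m)
    cv2.imwrite(f"pics/{n}0.png",cams.read_camera(n))
E
```

```text
pics
{'time': 0.0, 'joints': array([-1.16101629,  0.46834641, -0.01157646,  1.60362058,  0.00602058,
        1.07139067, -0.05630162]), 'qd': array([-1.69494732e-03,  1.56645522e-04,  6.68484086e-05, -1.33670183e-03,
        4.84711228e-04,  1.04405412e-03,  1.03096112e-03]), 'effort': array([-1.45590971e-04, -5.20580006e+01, -1.25706379e-02, -2.43738270e+01,
       -5.66450029e-02,  1.73999491e-02,  1.79890826e-04]), 'tool_pos': array([0.28419435, 0.58396925, 0.23066154]), 'eef_rot': array([ 5.21714867e-04,  8.47802255e-01,  5.30311782e-01, -6.90834111e-04]), 'force': array([-0.18326626,  0.30022305, -0.7895185 ]), 'torque': array([ 0.00861573, -0.03302512, -0.02274958]), 'width': 0.998528102408612}
scene {'K': array([[420.09215436,   0.        , 251.33984512],
       [  0.        , 420.09215436, 194.68722213],
       [  0.        ,   0.        ,   1.        ]]), 'camera_from_world': array([[ 0.84163434,  0.5399145 , -0.01199871, -0.48827948],
       [ 0.44771479, -0.70999063, -0.54356671, -0.21901799],
       [-0.30199852,  0.45211241, -0.83928021,  1.46729785],
       [ 0.        
[... 305 characters left out ...]
041e-03],
       [-9.87672198e-01,  1.86955262e-02, -1.55415917e-01,
         5.91637537e-01],
       [ 1.55452454e-01,  5.08326753e-04, -9.87843245e-01,
         1.11094697e+00],
       [ 0.00000000e+00,  0.00000000e+00,  0.00000000e+00,
         1.00000000e+00]])}
wrist {'K': array([[297.31863964,   0.        , 259.51772617],
       [  0.        , 297.31863964, 195.09352007],
       [  0.        ,   0.        ,   1.        ]]), 'camera_from_world': array([[ 0.4381899 ,  0.89888106, -0.00156505, -0.65053384],
       [ 0.85998715, -0.41872185,  0.29170894, -0.03311708],
       [ 0.26155633, -0.12916983, -0.95650585,  0.39119837],
       [ 0.        ,  0.        ,  0.        ,  1.        ]])}
```

View pics/top0.png

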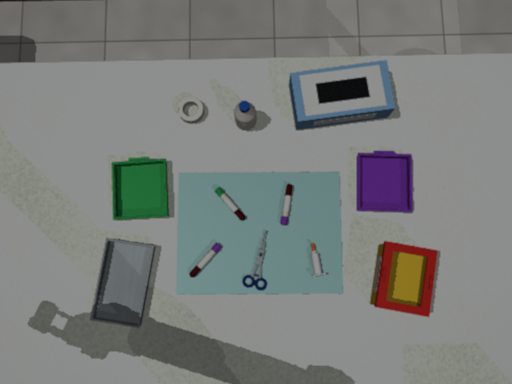

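View pics/scene0.png

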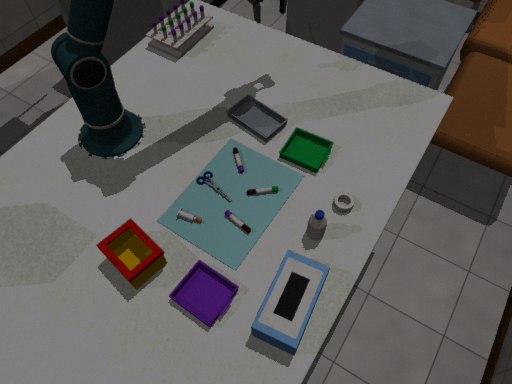

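View pics/wrist0.png

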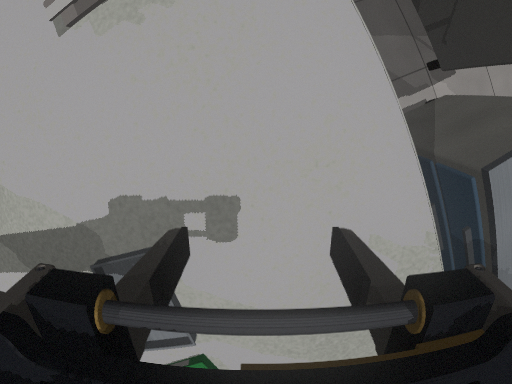

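The top view shows everything: needle near (316,260), purple tubes (287,204) and (206,260), green tube (231,204), clamp (258,262), dish left, tub right. Enlarging.

```bash
python3 - <<'E'
import cv2
i=cv2.imread("pics/top0.png")
def c(x0,y0,x1,y1,k,n):
    o=cv2.resize(i[y0:y1,x0:x1],None,fx=k,fy=k,interpolation=cv2.INTER_CUBIC)
    o=cv2.convertScaleAbs(o,alpha=1.5)
    for x in range((x0//10+1)*10,x1,10):
        cv2.putText(o,str(x),((x-x0)*k-10,8),0,.33,(0,0,255),1); cv2.line(o,((x-x0)*k,10),((x-x0)*k,o.shape[0]),(120,120,120),1)
    for y in range((y0//10+1)*10,y1,10):
        cv2.putText(o,str(y),(0,(y-y0)*k+4),0,.33,(0,0,255),1); cv2.line(o,(20,(y-y0)*k),(o.shape[1],(y-y0)*k),(120,120,120),1)
    cv2.imwrite(n,o)
c(180,175,260,225,10,"pics/z1.png")
c(180,230,260,295,9,"pics/z2.png")
c(235,230,335,295,8,"pics/z3.png")
c(265,175,325,225,10,"pics/z4.png")
c(80,150,180,340,3,"pics/z5.png")
c(345,140,445,325,3,"pics/z6.png")
a=cv2.imread("pics/z5.png");b=cv2.imread("pics/z6.png")
h=max(a.shape[0],b.shape[0])
a=cv2.copyMakeBorder(a,0,h-a.shape[0],0,10,0);b=cv2.copyMakeBorder(b,0,h-b.shape[0],0,0,0)
cv2.imwrite("pics/z56.png",cv2.hconcat([a,b]))
E
```

```text
(no output)
```

View pics/z1.png

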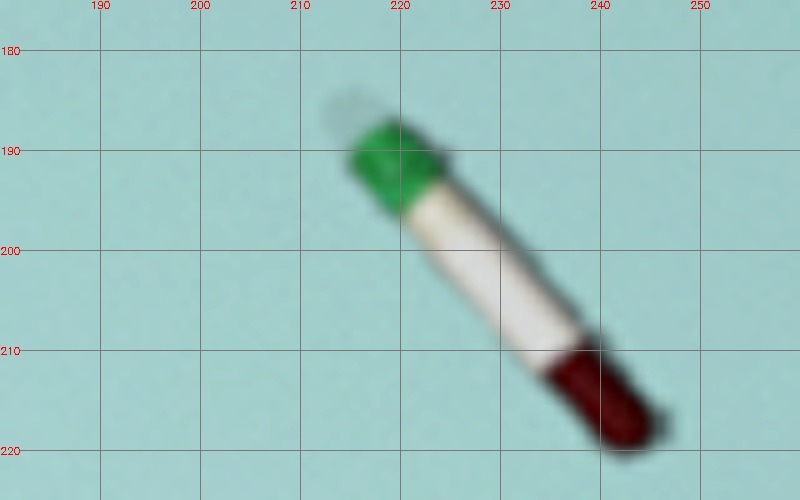

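View pics/z2.png

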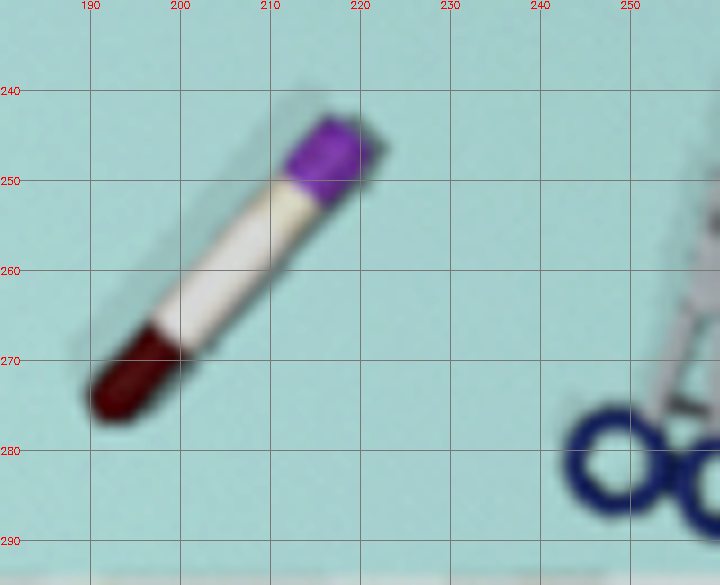

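View pics/z3.png

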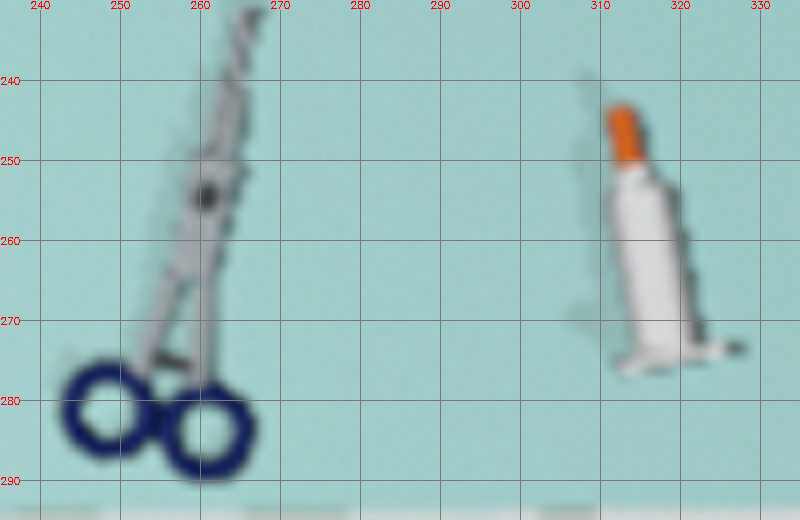

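View pics/z4.png

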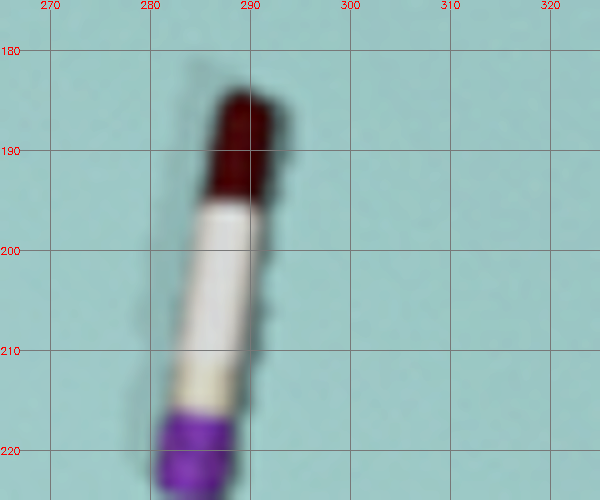

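View pics/z56.png

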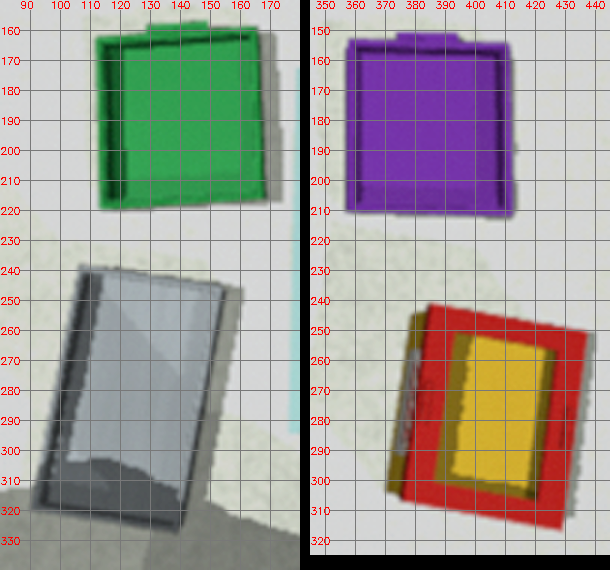

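```bash
cat > h.py <<'E'
import numpy as np,cv2
from rig import env,cams
def back(cam,u,v,z,m=None):
    m=m or cams.camera_model(cam);K=m["K"];T=m["camera_from_world"];R=T[:3,:3];t=T[:3,3]
    if cam=="wrist":
        d=np.array([(u-K[0,2])/K[0,0],(v-K[1,2])/K[1,1]]);r=np.hypot(*d)
        ray=np.array([d[0]/r*np.sin(r),d[1]/r*np.sin(r),np.cos(r)]) if r>0 else np.array([0,0,1.])
    else: ray=np.linalg.solve(K,[u,v,1])
    c=-R.T@t;w=R.T@ray;s=(z-c[2])/w[2];return c+s*w
def proj(cam,p):
    m=cams.camera_model(cam);q=m["camera_from_world"]@np.append(p,1);q=q[:3]
    if cam=="wrist":
        a=np.arctan2(np.hypot(q[0],q[1]),q[2]);n=q[:2]/np.hypot(*q[:2])*a;x=[n[0],n[1],1]
    else: x=q/q[2]
    return (m["K"]@x)[:2]
def delta(p,yaw,tilt=None):
    """tool-frame turn/shift to bring commanded (≈measured) pose to TCP p, tool down, tool x axis at yaw (world, deg; mod 180)"""
    from scipy.spatial.transform import Rotation as R
    s=env.sense();q=s["eef_rot"];Rc=R.from_quat([q[1],q[2],q[3],q[0]])
    best=None
    for k in (-180,0,180,360):
        y=np.radians(yaw+k);X=[np.cos(y),np.sin(y),0];Z=[0,0,-1.];Y=np.cross(Z,X)
        D=Rc.inv()*R.from_matrix(np.c_[X,Y,Z]);rv=D.as_rotvec(degrees=True)
        if best is None or np.linalg.norm(rv)<np.linalg.norm(best):best=rv
    sh=Rc.inv().apply(np.array(p)-s["tool_pos"])*1000
    x=Rc.apply([1,0,0]);print("t %.2f tcp"%s["time"],s["tool_pos"].round(4),"yaw %.1f"%np.degrees(np.arctan2(x[1],x[0])),"q7 %.2f"%s["joints"][6],"w %.3f"%s["width"],"F",s["force"].round(1))
    print("turn",best.round(1),"shift",sh.round(1))
E
python3 - <<'E'
from h import *
def seg(n,tip,tail,z,cam="top"):
    a=back(cam,*tip,z);b=back(cam,*tail,z);d=a-b
    print(n,cam,"mid",((a+b)/2).round(4),"len %.3f ang %.1f"%(np.linalg.norm(d),np.degrees(np.arctan2(d[1],d[0]))))
seg("green",(217.3,189.2),(243.8,219.3),.010)
seg("purA",(220,244.7),(191.3,276),.010)
seg("purB",(284.7,225),(289.5,184),.010)
seg("needle",(312.3,243.3),(320,275),.0115)
seg("clamp",(267,231),(255,289),.006)
print("pivot",back("top",261,255,.011))
def box(n,cs,z):
    P=np.array([back("top",*c,z) for c in cs]);c=P.mean(0)
    print(n,c.round(4),[ (np.linalg.norm(P[i]-P[i-1]).round(3),np.degrees(np.arctan2(*(P[i]-P[i-1])[1::-1])).round(1)) for i in range(4)])
box("green",[(112.5,162.5),(165.5,160),(168.5,217),(114,220)],.025)
box("purple",[(357.5,154),(411,155),(413,212.5),(357,211)],.025)
box("dish",[(107.5,239),(155,245.5),(141,326.5),(92,320)],.025)
box("sharps",[(384,251.5),(438,260.5),(429,316.5),(375,307)],.08)
print("bottle",back("top",244,106,.115))
E
python3 - <<'E'
import cv2
i=cv2.imread("pics/scene0.png")
o=cv2.resize(i[135:255,155:305],None,fx=5,fy=5,interpolation=cv2.INTER_CUBIC)
o=cv2.convertScaleAbs(o,alpha=1.5)
for x in range(160,305,10): cv2.putText(o,str(x),((x-155)*5-10,8),0,.33,(0,0,255),1);cv2.line(o,((x-155)*5,10),((x-155)*5,600),(120,120,120),1)
for y in range(140,255,10): cv2.putText(o,str(y),(0,(y-135)*5),0,.33,(0,0,255),1);cv2.line(o,(0,(y-135)*5),(750,(y-135)*5),(120,120,120),1)
cv2.imwrite("pics/s1.png",o)
E
```

```text
green top mid [0.5743 0.067  0.01  ] len 0.097 ang 40.4
purA top mid [0.4427 0.1263 0.01  ] len 0.098 ang -43.3
purB top mid [ 0.5713 -0.068   0.01  ] len 0.099 ang 171.9
needle top mid [ 0.4407 -0.1324  0.0115] len 0.075 ang 11.8
clamp top mid [ 0.4416 -0.0034  0.006 ] len 0.138 ang -12.8
pivot [ 0.45252003 -0.00352014  0.011     ]
green [0.611  0.2797 0.025 ] [(np.float64(0.138), np.float64(3.1)), (np.float64(0.127), np.float64(-88.3)), (np.float64(0.137), np.float64(-176.4)), (np.float64(0.128), np.float64(92.1))]
purple [ 0.6163 -0.2994  0.025 ] [(np.float64(0.137), np.float64(-3.3)), (np.float64(0.128), np.float64(-92.2)), (np.float64(0.138), np.float64(178.2)), (np.float64(0.131), np.float64(87.4))]
dish [0.3956 0.3128 0.025 ] [(np.float64(0.186), np.float64(-9.3)), (np.float64(0.112), np.float64(-98.8)), (np.float64(0.185), np.float64(170.9)), (np.float64(0.113), np.float64(81.7))]
sharps [ 0.3821 -0.3206  0.08  ] [(np.float64(0.122), np.float64(-12.4)), (np.float64(0.12), np.float64(-100.5)), (np.float64(0.123), np.float64(166.7)), (np.float64(0.118), np.float64(79.1))]
bottle [0.78133988 0.02819929 0.115     ]
```

View pics/s1.png

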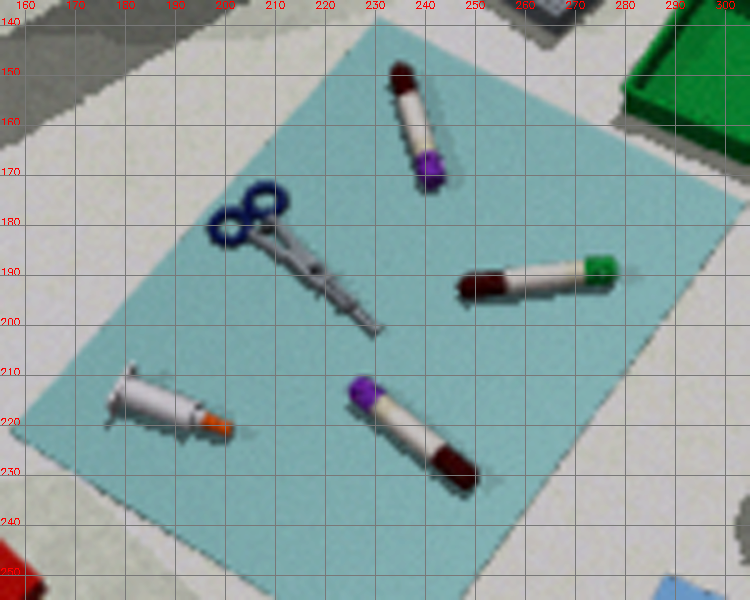

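```bash
python3 - <<'E'
from h import *
def seg(n,tip,tail,z,cam="scene"):
    a=back(cam,*tip,z);b=back(cam,*tail,z);d=a-b
    print(n,cam,"mid",((a+b)/2).round(4),"len %.3f ang %.1f"%(np.linalg.norm(d),np.degrees(np.arctan2(d[1],d[0]))))
seg("green",(278,189),(246.7,192.5),.010)
seg("purA",(241.5,173),(235,147.5),.010)
seg("purB",(225.5,211),(249.5,232.5),.010)
seg("needle",(201.5,221.5),(178.5,213),.0115)
print("pivot",back("scene",218.5,189,.011)); seg("clamp",(231,201),(203,175.5),.006)
P=np.array([back("top",*c,.08) for c in [(384,241.7),(437.7,250.7),(428.3,316.7),(375.7,306.7)]]);print(P.mean(0).round(4),[np.linalg.norm(P[i]-P[i-1]).round(3) for i in range(4)])
M=np.array([back("top",*c,.08) for c in [(395,251),(427,256),(420,307),(387,301)]]);print(M.mean(0),[np.linalg.norm(M[i]-M[i-1]).round(3) for i in range(4)])
delta([.4407,-.1324,.15],11.8+90)
E
```

```text
green scene mid [0.5788 0.0662 0.01  ] len 0.099 ang 39.9
purA scene mid [0.4476 0.1268 0.01  ] len 0.108 ang -45.0
purB scene mid [ 0.5738 -0.0675  0.01  ] len 0.104 ang 167.3
needle scene mid [ 0.4454 -0.1319  0.0115] len 0.078 ang 10.0
pivot [ 0.45924653 -0.00216521  0.011     ]
clamp scene mid [0.45   0.0005 0.006 ] len 0.135 ang -13.8
[ 0.3929 -0.3212  0.08  ] [np.float64(0.143), np.float64(0.119), np.float64(0.145), np.float64(0.115)]
[ 0.39298755 -0.32299863  0.08      ] [np.float64(0.11), np.float64(0.071), np.float64(0.112), np.float64(0.072)]
t 0.15 tcp [0.2842 0.5841 0.2309] yaw 64.1 q7 -0.06 w 0.996 F [-0.3 -0.1  0.7]
turn [ -0.    0.1 -37.7] shift [-575.7  454.2   81.7]
```

Both cameras agree to ~5 mm, sizes match. Moving over the needle.

```bash
python3 -m inch '[[[0,0,-10,-50,38,0,-1],[0,0,-20,-100,77,0,-1],[0,0,-30,-150,116,0,-1],[0,0,-37,-200,155,0,-1],[0,0,-37,-250,194,5,-1],[0,0,-37,-300,233,10,-1],[0,0,-37,-350,272,20,-1],[0,0,-37,-400,311,30,-1]]]' 20 | tail -c 600; python3 -c "
from h import *
delta([.4425,-.132,.16],101.5)"
```

```text
time: 1.15
tool_pos: [0.3875, 0.0951, 0.203]
eef_rot: [0.0, 0.636, 0.772, 0.001]
force: [1.0, 0.4, 0.4]
width: 1.001
t 1.15 tcp [0.3875 0.0951 0.203 ] yaw 101.1 q7 1.45 w 1.001 F [1.  0.4 0.4]
turn [ 0.1 -0.  -0.4] shift [-233.5   10.4   42.9]
```

```bash
python3 -m inch '[[[0,0,0,-55,2,10,-1],[0,0,0,-110,4,20,-1],[0,0,0,-165,7,30,-1],[0,0,0,-205,9,38,-1],[0,0,0,-233,10,43,-1],[0,0,0,-233,10,43,-1],[0,0,0,-233,10,43,-1]]]' | tail -c 600; python3 -c "
from h import *
delta([.4425,-.132,.16],101.5)
cv2.imwrite('pics/w1.png',cams.read_camera('wrist'))
print(proj('wrist',[.4425,-.132,.0115]))"
```

```text
time: 2.02
tool_pos: [0.4415, -0.1287, 0.1598]
eef_rot: [-0.0, 0.635, 0.772, 0.0]
force: [0.4, -0.5, -0.1]
width: 0.999
t 2.02 tcp [ 0.4415 -0.1287  0.1598] yaw 101.1 q7 2.09 w 0.999 F [ 0.4 -0.5 -0.1]
turn [-0.  -0.  -0.4] shift [-3.4  0.4 -0.2]
[255.27164846 185.84021015]
```

View pics/w1.png

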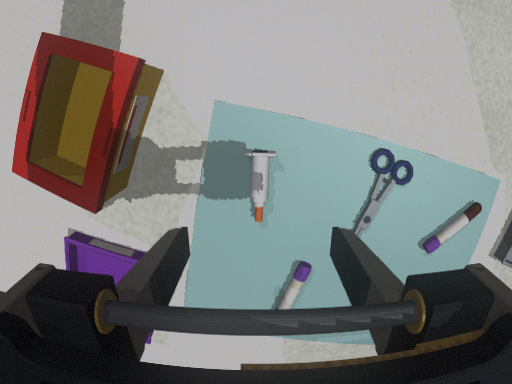

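```bash
python3 - <<'E'
from h import *
i=cv2.imread("pics/w1.png");o=cv2.resize(i[140:240,215:315],None,fx=6,fy=6,interpolation=cv2.INTER_CUBIC)
for k in range(10):
    cv2.putText(o,str(215+10*k),(60*k,10),0,.35,(0,0,255),1);cv2.putText(o,str(140+10*k),(0,60*k),0,.35,(0,0,255),1)
    cv2.line(o,(60*k,0),(60*k,600),(90,90,90),1);cv2.line(o,(0,60*k),(600,60*k),(90,90,90),1)
cv2.imwrite("pics/w1z.png",o)
E
```

```text
(no output)
```

View pics/w1z.png

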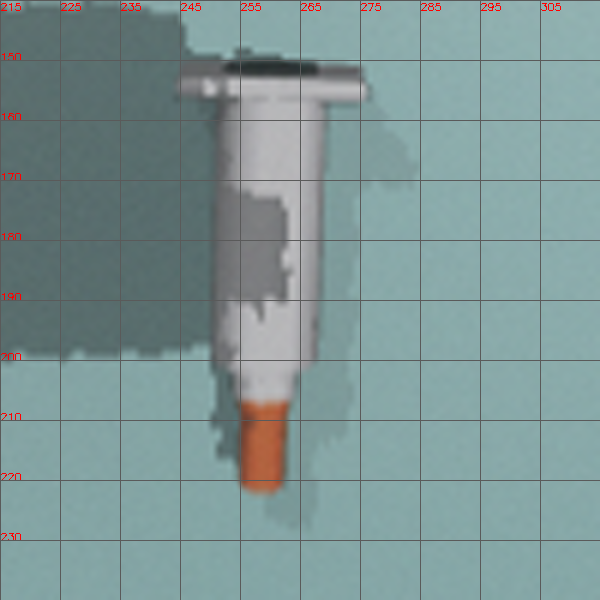

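```bash
python3 - <<'E'
from h import *
for cam,tip,tail in (("wrist",(258.7,221.7),(260,154)),):
    a=back(cam,*tip,.0115);b=back(cam,*tail,.0115);d=a-b;print(a,b,(a+b)/2,np.linalg.norm(d),np.degrees(np.arctan2(d[1],d[0])))
    c=back(cam,259.4,181,.0115);print(c)
    a=back(cam,432,244,.01);b=back(cam,478,207,.01);print((a+b)/2,np.linalg.norm(a-b),a-b)
E
```

```text
[ 0.48149139 -0.1207228   0.0115    ] [ 0.40847927 -0.13364484  0.0115    ] [ 0.44498533 -0.12718382  0.0115    ] 0.07414681146628428 10.036554781790315
[ 0.43653693 -0.12876401  0.0115    ]
[0.44317376 0.13363105 0.01      ] 0.08407427484636139 [ 0.06146314 -0.0573652   0.        ]
```

Wrist: needle from (258.7,221.7) to (260,154), consistent (≈0.443,-0.130). Descending to grip.

```bash
python3 -m inch '[[[0,0,0,2,0,40,-0.2],[0,0,0,2,0,80,-0.2],[0,0,0,2,0,110,-0.2],[0,0,0,2,0,125,-0.2],[0,0,0,2,0,134,-0.2],[0,0,0,2,0,138,-0.2],[0,0,0,2,0,138,-0.2]]]' 20 | tail -c 600; python3 -c "
from h import *
delta([.4425,-.130,.022],101)
cv2.imwrite('pics/w2.png',cams.read_camera('wrist')[100:384,60:460])"
```

```text
time: 2.95
tool_pos: [0.4418, -0.1278, 0.0224]
eef_rot: [0.0, 0.636, 0.772, 0.0]
force: [0.1, -0.9, 1.0]
width: 0.6
t 2.95 tcp [ 0.4418 -0.1278  0.0224] yaw 101.1 q7 2.23 w 0.600 F [ 0.1 -0.9  1. ]
turn [0.1 0.  0.1] shift [-2.3  0.3  0.4]
```

View pics/w2.png

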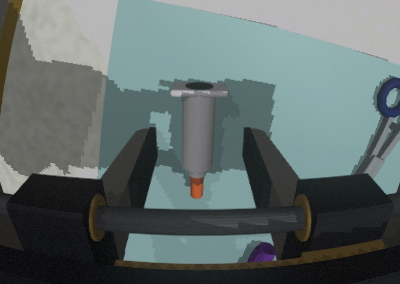

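Needle is centred between the jaws at barrel height. Closing and lifting.

```bash
python3 -m inch '[[[0,0,0,0,0,0,0.7],[0,0,0,0,0,0,0.7],[0,0,0,0,0,0,0.9],[0,0,0,0,0,0,1],[0,0,0,0,0,0,1],[0,0,0,0,0,0,1],[0,0,0,0,0,-20,1],[0,0,0,0,0,-60,1]]]' 15 | tail -c 600; python3 -c "
from h import *
delta([.393,-.322,.16],101-22.5)
cv2.imwrite('pics/w3.png',cams.read_camera('wrist')[100:384,60:460])"
```

```text
time: 4.0
tool_pos: [0.4401, -0.1276, 0.0814]
eef_rot: [-0.002, 0.636, 0.772, -0.001]
force: [0.1, -0.2, -0.7]
width: 0.203
t 4.00 tcp [ 0.4401 -0.1276  0.0814] yaw 101.0 q7 2.17 w 0.203 F [ 0.1 -0.2 -0.7]
turn [-0.2 -0.  22.5] shift [-181.7  -83.7  -78.4]
```

View pics/w3.png

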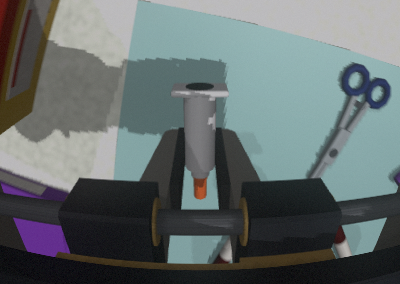

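```bash
python3 -m inch '[[[0,0,0,0,0,-50,1],[0,0,6,-40,-15,-78,1],[0,0,12,-80,-35,-78,1],[0,0,19,-120,-55,-78,1],[0,0,19,-155,-70,-78,1],[0,0,19,-182,-84,-78,1],[0,0,19,-182,-84,-78,1],[0,0,19,-182,-84,-78,1]]]' | tail -c 600; python3 -c "
from h import *
delta([.393,-.322,.10],82)
cv2.imwrite('pics/w4.png',cams.read_camera('wrist'))
cv2.imwrite('pics/t4.png',cv2.resize(cams.read_camera('top')[200:340,300:500],None,fx=3,fy=3))"
```

```text
time: 5.05
tool_pos: [0.3939, -0.3214, 0.1596]
eef_rot: [-0.001, 0.754, 0.657, 0.0]
force: [0.0, -0.4, -0.2]
width: 0.204
t 5.05 tcp [ 0.3939 -0.3214  0.1596] yaw 82.1 q7 2.27 w 0.204 F [ 0.  -0.4 -0.2]
turn [-0.  -0.1  0.1] shift [-0.8 -0.8 59.6]
```

View pics/w4.png

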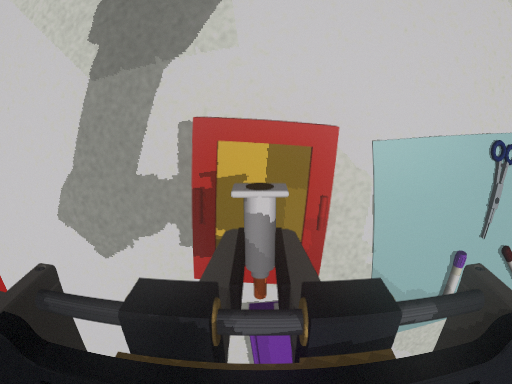

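View pics/t4.png

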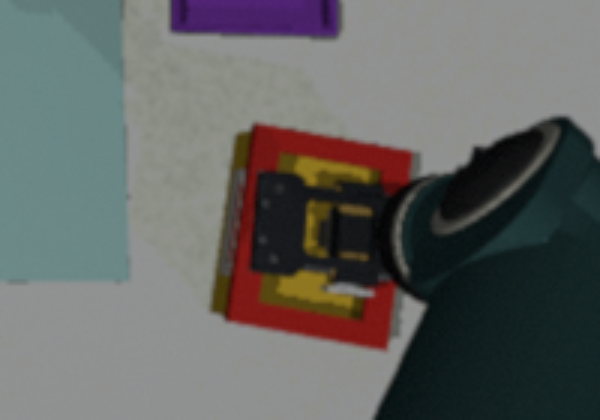

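Needle is centred over the mouth and aligned with it. Lower, release, rise.

```bash
python3 -m inch '[[[0,0,0,0,0,35,1],[0,0,0,0,0,55,1],[0,0,0,0,0,60,1],[0,0,0,0,0,60,0.3],[0,0,0,0,0,60,0.2],[0,0,0,0,0,60,0.2],[0,0,0,0,0,30,0],[0,0,0,0,0,-30,0]]]' | tail -c 600; python3 -c "
from h import *
delta([.574,-.068,.15],-100)
cv2.imwrite('pics/w5.png',cams.read_camera('wrist'))
"
```

```text
time: 6.15
tool_pos: [0.3927, -0.3216, 0.1897]
eef_rot: [-0.002, 0.754, 0.656, -0.001]
force: [1.0, 0.3, 0.6]
width: 0.5
t 6.15 tcp [ 0.3927 -0.3216  0.1897] yaw 82.1 q7 2.24 w 0.500 F [1.  0.3 0.6]
turn [-0.2 -0.1  2.1] shift [276.2 144.7  39.4]
```

View pics/w5.png

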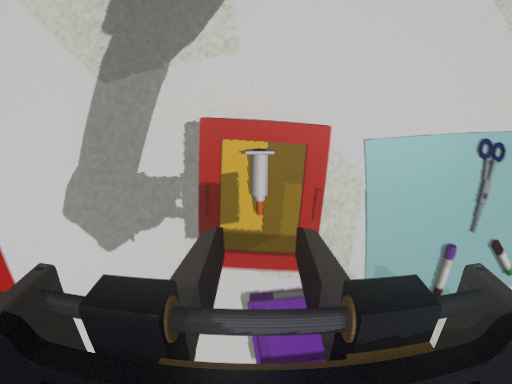

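Needle lies in the tub (260,185). Next purple B.

```bash
python3 -m inch '[[[0,0,1.6,46,24,0,0],[0,0,1.6,92,48,0,0],[0,0,1.6,138,72,0,0],[0,0,1.6,184,96,10,0],[0,0,1.6,230,120,20,0],[0,0,1.6,262,138,30,0],[0,0,1.6,276,144,40,0],[0,0,1.6,276,144,40,0]]]' | tail -c 600; python3 -c "
from h import *
cv2.imwrite('pics/w6.png',cams.read_camera('wrist'))
delta([.573,-.068,.022],80.5)
"
```

```text
time: 7.2
tool_pos: [0.5739, -0.0689, 0.1491]
eef_rot: [-0.0, 0.763, 0.646, -0.001]
force: [-0.3, 1.0, -0.1]
width: 0.501
t 7.25 tcp [ 0.5738 -0.0703  0.1498] yaw 80.4 q7 1.67 w 0.499 F [ 0.2 -0.3 -0.2]
turn [-0.   0.1 -0.1] shift [  2.2  -1.  127.7]
```

View pics/w6.png

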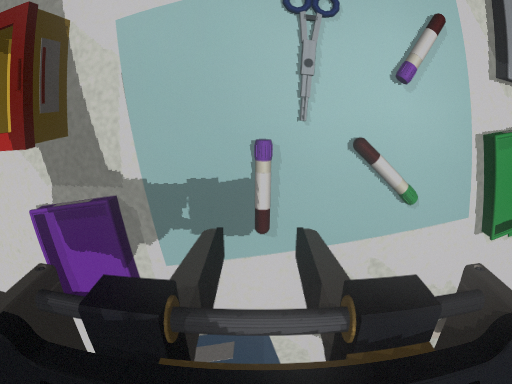

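```bash
python3 - <<'E'
from h import *
def seg(n,tip,tail,z,cam="wrist"):
    a=back(cam,*tip,z);b=back(cam,*tail,z);d=a-b
    print(n,"mid",((a+b)/2).round(4),"len %.3f ang %.1f"%(np.linalg.norm(d),np.degrees(np.arctan2(d[1],d[0]))))
seg("B",(263.5,140),(262,233),.01)
seg("A",(402,78),(440,16),.01)
seg("G",(413,200),(357,141),.01)
print(back("wrist",308.5,63,.011))
E
```

```text
B mid [ 0.5747 -0.0661  0.01  ] len 0.099 ang 169.6
A mid [0.4454 0.1289 0.01  ] len 0.095 ang -42.6
G mid [0.5784 0.0685 0.01  ] len 0.098 ang 40.1
[ 0.45725211 -0.00149383  0.011     ]
```

```bash
python3 -m inch '[[[0,0,0.7,3,0,45,0],[0,0,0.7,3,0,85,0],[0,0,0.7,3,0,112,0],[0,0,0.7,3,0,124,0],[0,0,0.7,3,0,128,0],[0,0,0.7,3,0,128,0]]]' | tail -c 600; python3 -c "
from h import *
cv2.imwrite('pics/w7.png',cams.read_camera('wrist')[100:384,60:460])
delta([.574,-.067,.022],79.7)
"
```

```text
time: 8.0
tool_pos: [0.5756, -0.0667, 0.0229]
eef_rot: [0.001, 0.768, 0.641, 0.001]
force: [0.5, -0.2, -0.2]
width: 0.498
t 8.05 tcp [ 0.5758 -0.0665  0.023 ] yaw 79.7 q7 1.73 w 0.497 F [-0.5  0.1  0.4]
turn [ 0.1 -0.   0. ] shift [-0.8 -1.7  1. ]
```

View pics/w7.png

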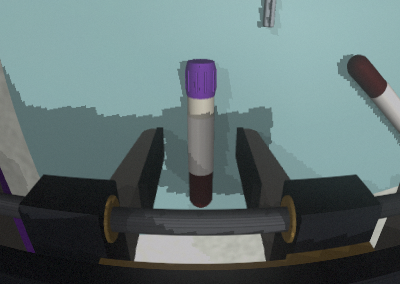

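```bash
python3 -m inch '[[[0,0,0,0,0,0,0.7],[0,0,0,0,0,0,0.8],[0,0,0,0,0,0,0.9],[0,0,0,0,0,0,1],[0,0,0,0,0,0,1],[0,0,0,0,0,-15,1],[0,0,0,0,0,-50,1],[0,0,0,0,0,-85,1]]]' 15 | tail -c 600; python3 -c "
from h import *
delta([.617,-.321,.11],87.5)
"
```

```text
time: 9.05
tool_pos: [0.575, -0.0663, 0.1085]
eef_rot: [0.0, 0.768, 0.641, -0.0]
force: [1.1, 0.3, 0.2]
width: 0.166
t 9.05 tcp [ 0.575  -0.0663  0.1085] yaw 79.7 q7 1.68 w 0.166 F [1.1 0.3 0.2]
turn [-0.   0.  -7.8] shift [-243.2   86.8   -1.5]
```

```bash
python3 -m inch '[[[0,0,-3,-50,18,0,1],[0,0,-6,-100,36,0,1],[0,0,-7.8,-150,54,0,1],[0,0,-7.8,-200,71,0,1],[0,0,-7.8,-230,82,0,1],[0,0,-7.8,-243,87,0,1],[0,0,-7.8,-243,87,0,1],[0,0,-7.8,-243,87,0,1]]]' 15 | tail -c 600; python3 -c "
from h import *
delta([.617,-.321,.025],87.5)
cv2.imwrite('pics/w8.png',cams.read_camera('wrist'))
cv2.imwrite('pics/t8.png',cv2.resize(cams.read_camera('top')[130:240,320:450],None,fx=5,fy=5,interpolation=2))
"
```

```text
time: 10.05
tool_pos: [0.6179, -0.3183, 0.1069]
eef_rot: [-0.001, 0.721, 0.693, 0.0]
force: [0.1, 0.6, 0.3]
width: 0.172
t 10.05 tcp [ 0.6179 -0.3183  0.1069] yaw 87.7 q7 2.17 w 0.172 F [0.1 0.6 0.3]
turn [-0.  -0.1  0.2] shift [-2.8 -0.7 81.9]
```

View pics/w8.png

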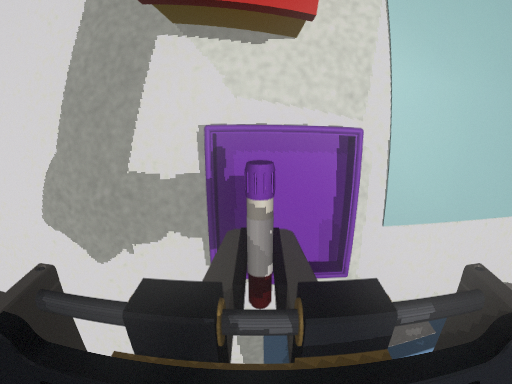

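View pics/t8.png

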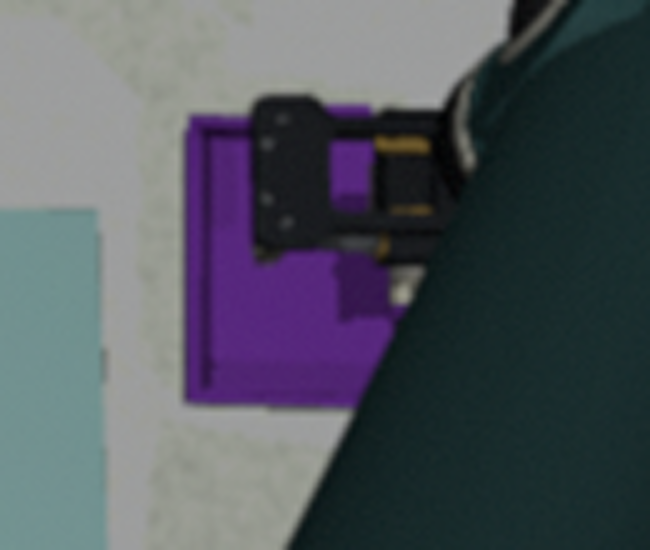

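```bash
python3 - <<'E'
from h import *
A,B,C=[back("wrist",*p,.025) for p in((206,126),(362,129),(348.5,276))]
print(A,B,C,np.linalg.norm(A-B),np.linalg.norm(B-C),(A+C)/2)
a=back("wrist",261,161,.095);b=back("wrist",260,306,.095);print(a,b,(a+b)/2,np.linalg.norm(a-b))
E
```

```text
[ 0.54914595 -0.35693313  0.025     ] [ 0.55512986 -0.23133007  0.025     ] [ 0.69217018 -0.2354114   0.025     ] 0.1257455162831342 0.1371010782484384 [ 0.62065806 -0.29617227  0.025     ]
[ 0.56667368 -0.31459927  0.095     ] [ 0.66621928 -0.31918754  0.095     ] [ 0.61644648 -0.31689341  0.095     ] 0.09965128302605022
```

```bash
python3 -m inch '[[[0,0,0,0,2,30,1],[0,0,0,0,2,55,1],[0,0,0,0,2,70,1],[0,0,0,0,2,78,1],[0,0,0,0,2,82,1],[0,0,0,0,2,82,1]]]' | tail -c 600; python3 -c "
from h import *
delta([.620,-.320,.025],87.5)
cv2.imwrite('pics/w9.png',cams.read_camera('wrist'))"
```

```text
time: 10.9
tool_pos: [0.6198, -0.3209, 0.0254]
eef_rot: [0.0, 0.722, 0.692, 0.0]
force: [-0.4, -0.2, 0.3]
width: 0.172
t 10.90 tcp [ 0.6198 -0.3209  0.0254] yaw 87.6 q7 2.20 w 0.172 F [-0.4 -0.2  0.3]
turn [0.  0.  0.1] shift [0.9 0.2 0.4]
```

View pics/w9.png

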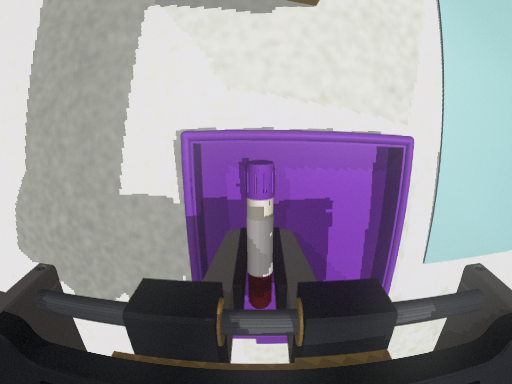

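Tube is just above the tray floor. Opening narrowly and rising.

```bash
python3 -m inch '[[[0,0,0,0,0,0.5,0.6],[0,0,0,0,0,0.5,0.5],[0,0,0,0,0,0.5,0.48],[0,0,0,0,0,0.5,0.48],[0,0,0,0,0,-10,0.48],[0,0,0,0,0,-40,0.48],[0,0,0,0,0,-90,0.2],[0,0,0,0,0,-120,0]]]' | tail -c 600; python3 -c "
from h import *
delta([.446,.1275,.14],46.8)
cv2.imwrite('pics/w10.png',cams.read_camera('wrist'))"
```

```text
time: 11.95
tool_pos: [0.6204, -0.3215, 0.1485]
eef_rot: [0.002, 0.722, 0.692, 0.001]
force: [0.1, -0.8, 0.2]
width: 0.455
t 11.95 tcp [ 0.6204 -0.3215  0.1485] yaw 87.5 q7 2.16 w 0.455 F [ 0.1 -0.8  0.2]
turn [ 0.2  0.  40.7] shift [ 441.1 -193.5    7.2]
```

View pics/w10.png

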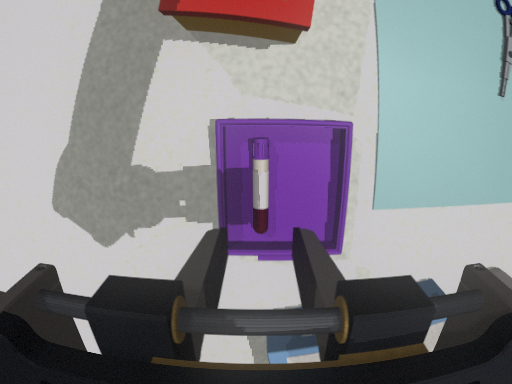

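Purple B lies flat left of centre in the purple tray. Next purple A.

```bash
python3 -m inch '[[[0,0,10,50,-22,0,0],[0,0,20,105,-46,0,0],[0,0,30,160,-70,0,0],[0,0,40.5,215,-94,0,0],[0,0,40.5,270,-118,0,0],[0,0,40.5,325,-142,0,0],[0,0,40.5,380,-167,4,0],[0,0,40.5,425,-187,7,0]]]' | tail -c 600;  python3 -m inch '[[[0,0,0,16,5,0,0],[0,0,0,16,5,0,0],[0,0,0,16,5,0,0]]]' | tail -c 600;python3 -c "
from h import *
delta([.446,.1275,.022],46.8)
cv2.imwrite('pics/w11.png',cams.read_camera('wrist'))"
```

```text
time: 13.0
tool_pos: [0.4498, 0.1142, 0.1384]
eef_rot: [-0.0, 0.917, 0.4, 0.001]
force: [-0.2, -0.4, -0.3]
width: 0.499
time: 13.38
tool_pos: [0.4658, 0.1185, 0.138]
eef_rot: [0.0, 0.917, 0.398, -0.0]
force: [0.3, -0.2, 0.2]
width: 0.499
t 13.38 tcp [0.4658 0.1185 0.138 ] yaw 46.9 q7 0.73 w 0.499 F [ 0.3 -0.2  0.2]
turn [0.  0.  0.1] shift [ -6.9 -20.7 116. ]
```

View pics/w11.png

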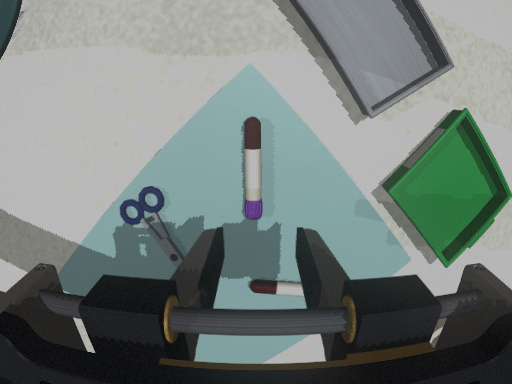

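```bash
python3 - <<'E'
from h import *
a=back("wrist",254.3,219.5,.01);b=back("wrist",253,117,.01);d=a-b
print((a+b)/2,np.linalg.norm(d),np.degrees(np.arctan2(d[1],d[0])))
print(proj("wrist",[.4658,.1185,.01]))
E
```

```text
[0.44661633 0.13051192 0.01      ] 0.10191846303455776 -42.71517522620489
[258.17551472 192.25972087]
```

```bash
python3 -m inch '[[[0,0,0,-6,-21,20,0],[0,0,0,-6,-21,60,0],[0,0,0,-6,-21,95,0],[0,0,0,-6,-21,110,0],[0,0,0,-6,-21,115,0],[0,0,0,-6,-21,115,0]]]' | tail -c 600; python3 -c "
from h import *
cv2.imwrite('pics/w12.png',cams.read_camera('wrist')[100:384,60:460])
delta([.446,.1285,.022],47)
"
```

```text
time: 14.18
tool_pos: [0.4465, 0.1298, 0.0235]
eef_rot: [0.0, 0.917, 0.399, 0.0]
force: [-0.0, -0.2, -0.4]
width: 0.503
t 14.22 tcp [0.4467 0.1301 0.0237] yaw 47.0 q7 0.85 w 0.498 F [ 0.2 -0.1  0. ]
turn [ 0.  -0.1  0. ] shift [-1.6  0.6  1.7]
```

View pics/w12.png

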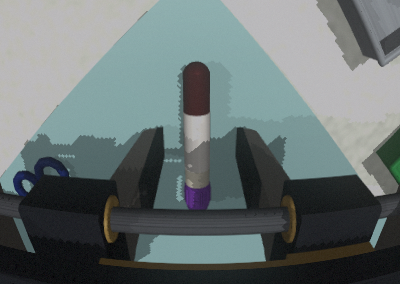

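```bash
python3 -m inch '[[[0,0,0,0,0,1,0.7],[0,0,0,0,0,1,0.8],[0,0,0,0,0,1,0.9],[0,0,0,0,0,1,1],[0,0,0,0,0,1,1],[0,0,0,0,0,-15,1],[0,0,0,0,0,-60,1],[0,0,0,0,0,-115,1]]]' 15 | tail -c 600; python3 -c "
from h import *
delta([.619,-.276,.12],87.5)
"
```

```text
time: 15.22
tool_pos: [0.4452, 0.1295, 0.1393]
eef_rot: [0.0, 0.917, 0.399, -0.001]
force: [0.9, 1.1, 0.6]
width: 0.171
t 15.22 tcp [0.4452 0.1295 0.1393] yaw 47.0 q7 0.70 w 0.171 F [0.9 1.1 0.6]
turn [ -0.1   0.1 -40.5] shift [-178.2  403.6   19.6]
```

```bash
python3 -m inch '[[[0,0,-10,-22,50,0,1],[0,0,-20,-46,105,0,1],[0,0,-30,-70,160,0,1],[0,0,-40.5,-95,215,0,1],[0,0,-40.5,-119,270,0,1],[0,0,-40.5,-143,325,5,1],[0,0,-40.5,-167,378,10,1],[0,0,-40.5,-178,403,18,1]]]' | tail -c 600; python3 -m inch '[[[0,0,0,0,0,0,1],[0,0,0,0,0,0,1],[0,0,0,0,0,0,1]]]'; python3 -c "
from h import *
cv2.imwrite('pics/w13.png',cams.read_camera('wrist'))
delta([.619,-.276,.0245],87.5)
"
```

```text
time: 16.23
tool_pos: [0.6196, -0.2797, 0.121]
eef_rot: [0.001, 0.723, 0.69, -0.001]
force: [0.2, -0.1, -0.5]
width: 0.168
time: 16.6
tool_pos: [0.6199, -0.2727, 0.1206]
eef_rot: [-0.0, 0.721, 0.693, 0.001]
force: [1.0, 0.3, -0.3]
width: 0.171
t 16.65 tcp [ 0.6199 -0.2729  0.1206] yaw 87.7 q7 2.14 w 0.172 F [ 0.   0.7 -0.6]
turn [ 0.  -0.   0.2] shift [-3.2 -0.9 96.1]
```

View pics/w13.png

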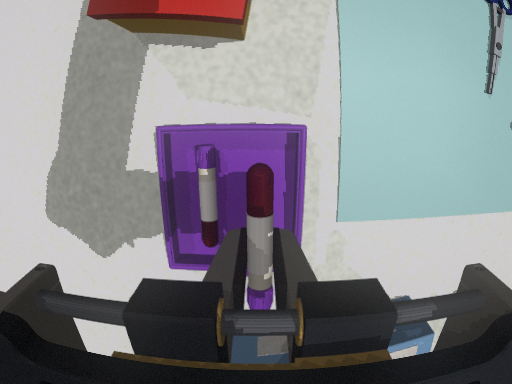

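```bash
python3 -m inch '[[[0,0,0,-2,-1,30,1],[0,0,0,-2,-1,60,1],[0,0,0,-2,-1,80,1],[0,0,0,-2,-1,90,1],[0,0,0,-2,-1,95,1],[0,0,0,-2,-1,95,1]]]' | tail -c 600; python3 -c "
from h import *
delta([.619,-.276,.0245],87.5)
cv2.imwrite('pics/w14.png',cams.read_camera('wrist'))"
```

```text
time: 17.4
tool_pos: [0.6189, -0.2769, 0.0254]
eef_rot: [0.0, 0.722, 0.692, 0.0]
force: [0.1, -0.7, -0.0]
width: 0.173
t 17.40 tcp [ 0.6189 -0.2769  0.0254] yaw 87.6 q7 2.18 w 0.173 F [ 0.1 -0.7 -0. ]
turn [0.  0.  0.1] shift [0.9 0.1 0.9]
```

View pics/w14.png

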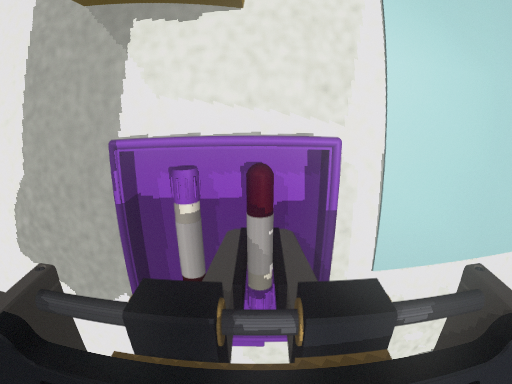

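Clear of tube B, just above the floor. Release narrowly and rise.

```bash
python3 -m inch '[[[0,0,0,0,0,0.5,0.6],[0,0,0,0,0,0.5,0.52],[0,0,0,0,0,0.5,0.5],[0,0,0,0,0,0.5,0.5],[0,0,0,0,0,-10,0.5],[0,0,0,0,0,-40,0.5],[0,0,0,0,0,-90,0.2],[0,0,0,0,0,-120,0]]]' | tail -c 600; python3 -c "
from h import *
delta([.577,.0675,.14],130.2)
cv2.imwrite('pics/w15.png',cams.read_camera('wrist'))"
```

```text
time: 18.45
tool_pos: [0.6194, -0.2774, 0.1483]
eef_rot: [0.002, 0.722, 0.692, 0.001]
force: [-0.2, -0.1, 0.1]
width: 0.445
t 18.45 tcp [ 0.6194 -0.2774  0.1483] yaw 87.5 q7 2.13 w 0.445 F [-0.2 -0.1  0.1]
turn [  0.2   0.1 -42.7] shift [342.8 -57.2   7.7]
```

View pics/w15.png

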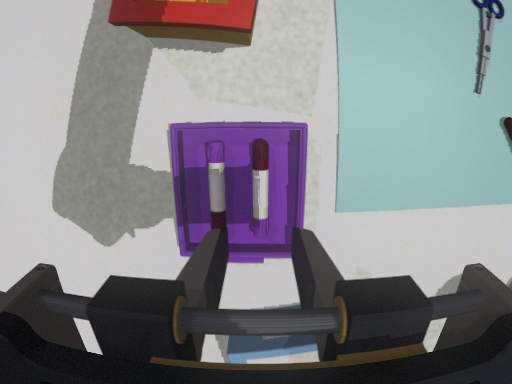

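Both purple tubes lie side by side (217,185) and (261,187). Next the green one.

```bash
python3 -m inch '[[[0,0,-10,50,-8,0,0],[0,0,-20,105,-17,0,0],[0,0,-30,160,-26,0,0],[0,0,-40,215,-36,0,0],[0,0,-42.7,270,-45,2,0],[0,0,-42.7,318,-53,5,0],[0,0,-42.7,343,-57,8,0],[0,0,-42.7,343,-57,8,0]]]' | tail -c 600; python3 -c "
from h import *
delta([.577,.0675,.022],130.2)
cv2.imwrite('pics/w16.png',cams.read_camera('wrist'))"
```

```text
time: 19.5
tool_pos: [0.5759, 0.0707, 0.1371]
eef_rot: [-0.0, 0.419, 0.908, 0.0]
force: [0.4, -0.2, -0.1]
width: 0.504
t 19.50 tcp [0.5759 0.0707 0.1371] yaw 130.5 q7 2.21 w 0.504 F [ 0.4 -0.2 -0.1]
turn [ 0.  -0.   0.3] shift [ -3.2  -1.3 115.1]
```

View pics/w16.png

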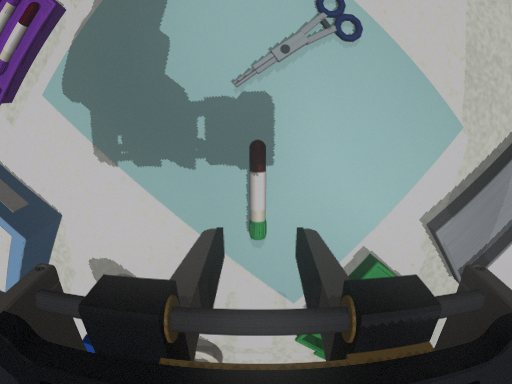

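```bash
python3 - <<'E'
from h import *
a=back("wrist",258.2,240,.01);b=back("wrist",257.8,140,.01);d=a-b
print((a+b)/2,np.linalg.norm(d),np.degrees(np.arctan2(d[1],d[0])))
i=cams.read_camera('wrist')
delta([.578,.068,.022],130.2)
a=[np.r_[.611,.2797]]
E
```

```text
[0.57841302 0.06789193 0.01      ] 0.1028543890539598 40.42240598446851
t 19.60 tcp [0.5765 0.0669 0.1373] yaw 130.2 q7 2.21 w 0.502 F [ 0.2 -0.6  1. ]
turn [-0.   0.1 -0. ] shift [ -0.    1.8 115.3]
```

```bash
python3 -m inch '[[[0,0,0,0,1,50,0],[0,0,0,0,1,90,0],[0,0,0,0,1,108,0],[0,0,0,0,1,114,0],[0,0,0,0,1,115,0],[0,0,0,0,1,115,0]]]' | tail -c 600; python3 -c "
from h import *
cv2.imwrite('pics/w17.png',cams.read_camera('wrist')[100:384,60:460])
delta([.578,.068,.022],130.2)
"
```

```text
time: 20.35
tool_pos: [0.578, 0.069, 0.0232]
eef_rot: [0.001, 0.421, 0.907, 0.001]
force: [-0.3, 0.7, 0.4]
width: 0.504
t 20.40 tcp [0.5779 0.0691 0.0232] yaw 130.3 q7 2.25 w 0.502 F [ 0.1 -0.3 -0.4]
turn [0.1 0.1 0.1] shift [-0.9 -0.7  1.2]
```

View pics/w17.png

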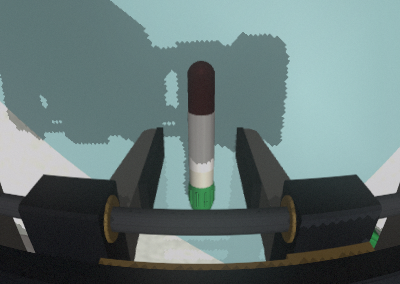

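```bash
python3 -m inch '[[[0,0,0,0,0,0,0.7],[0,0,0,0,0,0,0.8],[0,0,0,0,0,0,0.9],[0,0,0,0,0,0,1],[0,0,0,0,0,0,1],[0,0,0,0,0,-15,1],[0,0,0,0,0,-55,1],[0,0,0,0,0,-100,1]]]' 15 | tail -c 600; python3 -c "
from h import *
delta([.613,.280,.12],92.7)
"
```

```text
time: 21.4
tool_pos: [0.5766, 0.0688, 0.1233]
eef_rot: [-0.0, 0.421, 0.907, -0.0]
force: [-0.0, 0.3, -0.8]
width: 0.172
t 21.40 tcp [0.5766 0.0688 0.1233] yaw 130.2 q7 2.21 w 0.172 F [-0.   0.3 -0.8]
turn [-0.   0.  37.5] shift [137.7 164.2   3.2]
```

```bash
python3 -m inch '[[[0,0,10,30,36,0,1],[0,0,20,65,77,0,1],[0,0,30,100,119,0,1],[0,0,37.5,125,150,0,1],[0,0,37.5,138,164,3,1],[0,0,37.5,138,164,3,1],[0,0,37.5,138,164,3,1]]]' | tail -c 600;  python3 -c "
from h import *
cv2.imwrite('pics/w18.png',cams.read_camera('wrist'))
delta([.613,.280,.0245],92.7)
"
```

```text
time: 22.28
tool_pos: [0.6133, 0.2775, 0.1191]
eef_rot: [0.0, 0.691, 0.723, -0.001]
force: [0.8, -0.2, -0.1]
width: 0.173
t 22.32 tcp [0.6134 0.2774 0.1192] yaw 92.6 q7 1.34 w 0.170 F [ 0.8 -1.2 -0.3]
turn [-0.   0.1 -0.1] shift [ 2.7 -0.3 94.7]
```

View pics/w18.png

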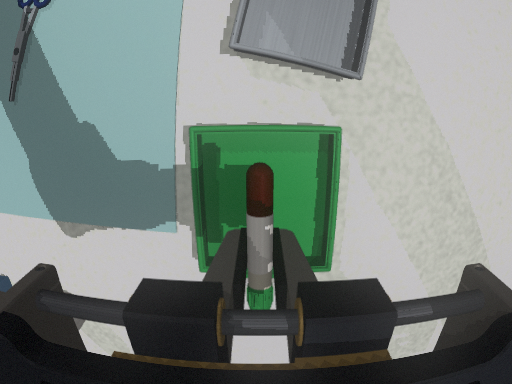

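```bash
python3 - <<'E'
from h import *
A,B,C=[back("wrist",*p,.025) for p in((190,128),(341,127),(330,271))]
print(A,B,C,np.linalg.norm(A-B),np.linalg.norm(B-C),(A+C)/2)
D=[back("wrist",*p,.025) for p in((231,48),(360,76))];print(D,np.linalg.norm(D[0]-D[1]))
E
python3 -m inch '[[[0,0,0,3,2,30,1],[0,0,0,3,2,60,1],[0,0,0,3,2,80,1],[0,0,0,3,2,90,1],[0,0,0,3,2,94,1],[0,0,0,3,2,94,1]]]' | tail -c 600; python3 -c "
from h import *
delta([.615,.280,.0245],92.7)
cv2.imwrite('pics/w19.png',cams.read_camera('wrist'))"
```

```text
[0.55096531 0.21699642 0.025     ] [0.54401127 0.34378307 0.025     ] [0.68181201 0.35051179 0.025     ] 0.12697721069812223 0.13796491890437806 [0.61638866 0.28375411 0.025     ]
[array([0.48315151, 0.24906078, 0.025     ]), array([0.49858925, 0.35761597, 0.025     ])] 0.1096474071409438
time: 23.08
tool_pos: [0.6153, 0.2834, 0.0254]
eef_rot: [0.0, 0.69, 0.724, 0.0]
force: [-0.5, 0.4, -0.2]
width: 0.171
t 23.07 tcp [0.6153 0.2834 0.0254] yaw 92.7 q7 1.37 w 0.171 F [-0.5  0.4 -0.2]
turn [ 0. -0.  0.] shift [-3.4 -0.4  0.9]
```

View pics/w19.png

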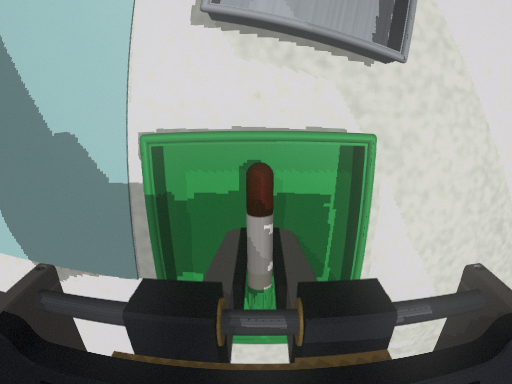

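```bash
python3 -m inch '[[[0,0,0,0,0,0.5,0.6],[0,0,0,0,0,0.5,0.5],[0,0,0,0,0,0.5,0.48],[0,0,0,0,0,0.5,0.48],[0,0,0,0,0,-10,0.48],[0,0,0,0,0,-40,0.48],[0,0,0,0,0,-90,0.3],[0,0,0,0,0,-120,0.3]]]' | tail -c 600; python3 -c "
from h import *
delta([.456,-.002,.13],77)
cv2.imwrite('pics/w20.png',cams.read_camera('wrist'))"
```

```text
time: 24.12
tool_pos: [0.6159, 0.2837, 0.1484]
eef_rot: [0.001, 0.69, 0.724, 0.002]
force: [-0.6, 0.3, 0.5]
width: 0.354
t 24.12 tcp [0.6159 0.2837 0.1484] yaw 92.7 q7 1.33 w 0.354 F [-0.6  0.3  0.5]
turn [ 0.2 -0.1 15.7] shift [-277.7 -173.5   17.4]
```

View pics/w20.png

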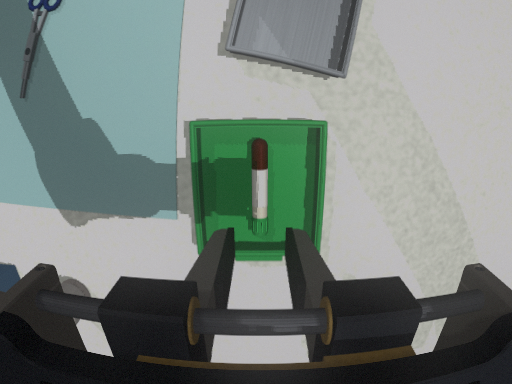

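Green tube lies in the green tray. Now the clamp.

```bash
python3 -m inch '[[[0,0,8,-45,-28,0,0.3],[0,0,15.7,-95,-59,0,0.3],[0,0,15.7,-145,-91,0,0.3],[0,0,15.7,-195,-122,5,0.3],[0,0,15.7,-240,-150,10,0.3],[0,0,15.7,-270,-169,15,0.3],[0,0,15.7,-278,-174,18,0.3],[0,0,15.7,-278,-174,18,0.3]]]' | tail -c 600; python3 -m inch '[[[0,0,0,0,0,0,0.3]]]' >/dev/null; python3 -c "
from h import *
delta([.456,-.002,.021],77)
i=cams.read_camera('wrist');cv2.imwrite('pics/w21.png',i)
o=cv2.resize(i[95:275,170:350],None,fx=3.3,fy=3.3,interpolation=2);cv2.imwrite('pics/w21z.png',o)"
```

```text
time: 25.18
tool_pos: [0.4549, -0.0023, 0.1272]
eef_rot: [0.0, 0.782, 0.623, 0.0]
force: [0.2, 0.8, 0.8]
width: 0.349
t 25.30 tcp [ 0.4554 -0.0013  0.1271] yaw 77.2 q7 1.50 w 0.353 F [0.3 0.1 0.3]
turn [ 0.1 -0.   0.2] shift [ -0.6   0.6 106.1]
```

View pics/w21.png

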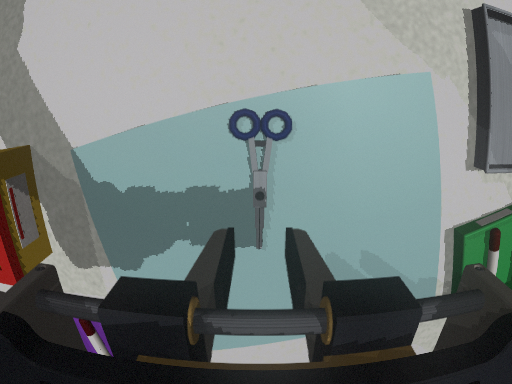

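View pics/w21z.png

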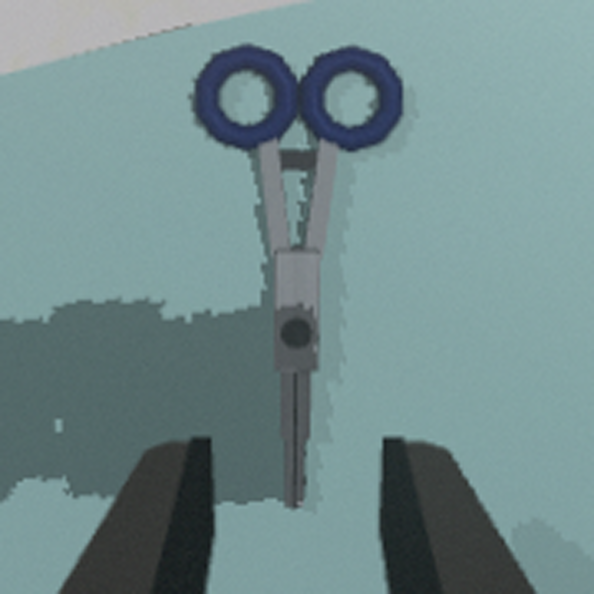

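```bash
python3 - <<'E'
from h import *
f=lambda u,v,z:back("wrist",u,v,z)
A=f(259.5,170.8,.011);B=f(259.5,207.3,.011);P=f(259.8,196,.011);T=f(259,248.7,.006);R=f(260.5,109.5,.007)
d=T-R;print(A,B,P,T,R,np.linalg.norm(A-B),np.linalg.norm(d),np.degrees(np.arctan2(d[1],d[0])))
u=d/np.linalg.norm(d);print("point from tip",T-.066*u,"from rear",R+.074*u,"from box",A+.016*u,B-.02*u)
print(proj("wrist",[.4554,-.0013,.011]))
E
```

```text
[0.43291723 0.00498968 0.011     ] [ 0.46763847 -0.00293801  0.011     ] [ 4.56684609e-01 -1.46542283e-04  1.10000000e-02] [ 0.51332133 -0.01389458  0.006     ] [0.37838237 0.01836804 0.007     ] 0.03561478024529074 0.1387458080164446 -13.446446945019376
point from tip [0.44913221 0.00145243 0.00647569] from rear [0.45035199 0.00116079 0.00646665] from box [0.44847823 0.0012692  0.01088468] [0.44818722 0.00171259 0.01114415]
[258.30427891 194.99117356]
```

```bash
python3 -m inch '[[[0,0,0.4,0.5,-5.5,40,0.3],[0,0,0.4,0.5,-5.5,80,0.3],[0,0,0.4,0.5,-5.5,98,0.3],[0,0,0.4,0.5,-5.5,104,0.3],[0,0,0.4,0.5,-5.5,106.5,0.3],[0,0,0.4,0.5,-5.5,106.5,0.3],[0,0,0.4,0.5,-5.5,106.5,0.3]]]' | tail -c 600; python3 -c "
from h import *
cv2.imwrite('pics/w22.png',cams.read_camera('wrist')[100:384,60:460])
delta([.450,.0,.021],76.6)
"
```

```text
time: 26.22
tool_pos: [0.4497, -0.0007, 0.0211]
eef_rot: [0.0, 0.784, 0.62, 0.001]
force: [0.1, -0.1, -0.3]
width: 0.352
t 26.27 tcp [ 0.4496 -0.0008  0.021 ] yaw 76.7 q7 1.65 w 0.350 F [ 0.5 -0.7  0.2]
turn [ 0.1 -0.   0.1] shift [0.8 0.2 0. ]
```

View pics/w22.png

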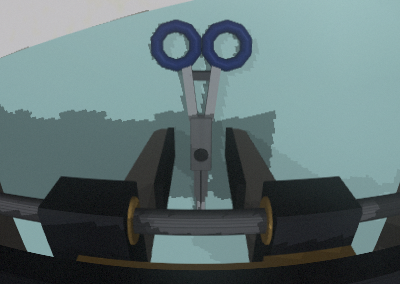

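```bash
python3 -m inch '[[[0,0,0,0,0,0,0.6],[0,0,0,0,0,0,0.8],[0,0,0,0,0,0,1],[0,0,0,0,0,0,1],[0,0,0,0,0,0,1],[0,0,0,0,0,-15,1],[0,0,0,0,0,-50,1],[0,0,0,0,0,-90,1]]]' 30 | tail -c 600; python3 -c "
from h import *
delta([.402,.314,.11],81.4)
cv2.imwrite('pics/w23.png',cams.read_camera('wrist')[100:384,60:460])
"
```

```text
time: 27.28
tool_pos: [0.4485, -0.0013, 0.1116]
eef_rot: [-0.0, 0.785, 0.62, -0.001]
force: [1.0, -0.7, -0.7]
width: 0.136
t 27.27 tcp [ 0.4485 -0.0013  0.1116] yaw 76.6 q7 1.52 w 0.136 F [ 1.  -0.7 -0.7]
turn [-0.1  0.1 -4.8] shift [ 295.9 -118.2    1.5]
```

View pics/w23.png

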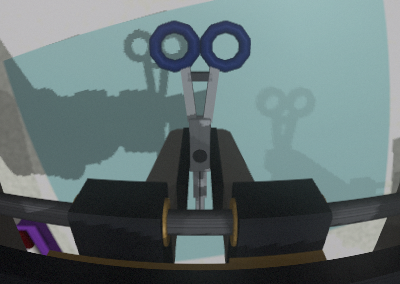

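Clamp held level. Over to the dish.

```bash
python3 -m inch '[[[0,0,-2,45,-18,0,1],[0,0,-4,95,-38,0,1],[0,0,-4.8,145,-58,0,1],[0,0,-4.8,195,-78,0,1],[0,0,-4.8,245,-98,0,1],[0,0,-4.8,280,-112,0,1],[0,0,-4.8,296,-118,0,1],[0,0,-4.8,296,-118,0,1]]]' | tail -c 600;python3 -m inch '[[[0,0,0,0,0,0,1]]]' >/dev/null; python3 -c "
from h import *
cv2.imwrite('pics/w24.png',cams.read_camera('wrist'))
delta([.402,.314,.0225],81.4)
"
```

```text
time: 28.32
tool_pos: [0.4026, 0.3143, 0.1105]
eef_rot: [0.0, 0.757, 0.653, -0.0]
force: [0.5, -0.2, -0.6]
width: 0.137
t 28.50 tcp [0.4032 0.3123 0.1105] yaw 81.3 q7 0.92 w 0.138 F [ 0.   0.2 -0.7]
turn [ 0.   0.  -0.1] shift [ 1.5 -1.5 88. ]
```

View pics/w24.png

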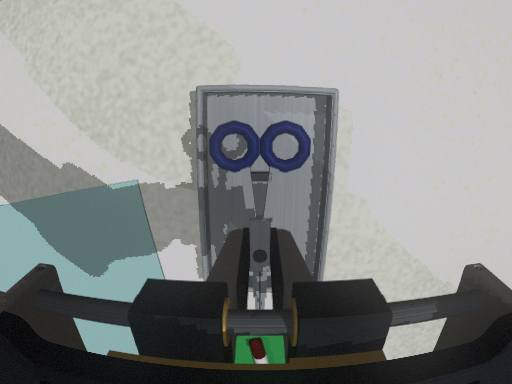

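```bash
python3 - <<'E'
from h import *
A,B=[back("wrist",*p,.025) for p in((196.5,87.5),(338,90.5))]
d=B-A;print(A,B,np.linalg.norm(d),np.degrees(np.arctan2(d[1],d[0])));n=np.array([d[1],-d[0],0])/np.linalg.norm(d);print((A+B)/2+.092*n)
R=back("wrist",260,121,.091);print(R)
E
```

```text
[0.29832977 0.27880593 0.025     ] [0.31724588 0.39023437 0.025     ] 0.11302264202559849 80.36531548211508
[0.39849016 0.31912252 0.025     ]
[0.33070613 0.32483719 0.091     ]
```

```bash
python3 -m inch '[[[0,0,0,3,-1,30,1],[0,0,0,3,-1,55,1],[0,0,0,3,-1,72,1],[0,0,0,3,-1,82,1],[0,0,0,3,-1,87,1],[0,0,0,3,-1,87.5,1],[0,0,0,3,-1,87.5,1]]]' | tail -c 600; python3 -c "
from h import *
delta([.402,.316,.0225],81.4)
cv2.imwrite('pics/w25.png',cams.read_camera('wrist'))"
```

```text
time: 29.38
tool_pos: [0.4024, 0.3177, 0.0234]
eef_rot: [-0.0, 0.758, 0.652, 0.001]
force: [0.7, -0.8, 0.3]
width: 0.135
t 29.38 tcp [0.4024 0.3177 0.0234] yaw 81.5 q7 0.99 w 0.135 F [ 0.7 -0.8  0.3]
turn [ 0.  -0.   0.1] shift [-1.8 -0.2  0.9]
```

View pics/w25.png

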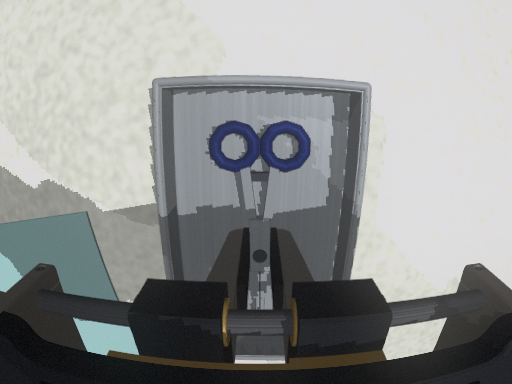

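```bash
python3 -m inch '[[[0,0,0,0,0,1,1],[0,0,0,0,0,1,1],[0,0,0,0,0,1,0.7],[0,0,0,0,0,1,0.5],[0,0,0,0,0,1,0.4],[0,0,0,0,0,1,0.4],[0,0,0,0,0,-10,0.4],[0,0,0,0,0,-50,0.4]]]' | tail -c 600; python3 -m inch '[[[0,0,0,0,0,-50,0.4],[0,0,0,0,0,-100,0.4],[0,0,0,0,0,-130,0.4]]]'; python3 -c "
from h import *
cv2.imwrite('pics/w26.png',cams.read_camera('wrist'))
delta([.3,.55,.23],64)"
```

```text
time: 30.42
tool_pos: [0.4011, 0.3164, 0.0725]
eef_rot: [0.0, 0.758, 0.652, -0.002]
force: [1.2, 0.7, -0.3]
width: 0.297
time: 30.8
tool_pos: [0.4028, 0.3178, 0.2062]
eef_rot: [-0.0, 0.758, 0.652, 0.002]
force: [0.3, -0.5, 0.7]
width: 0.299
t 30.85 tcp [0.4042 0.3189 0.2092] yaw 81.4 q7 0.84 w 0.299 F [0.5 0.6 2.2]
turn [ 0.2 -0.5 17.4] shift [ 213.1 -137.5  -19.9]
```

View pics/w26.png

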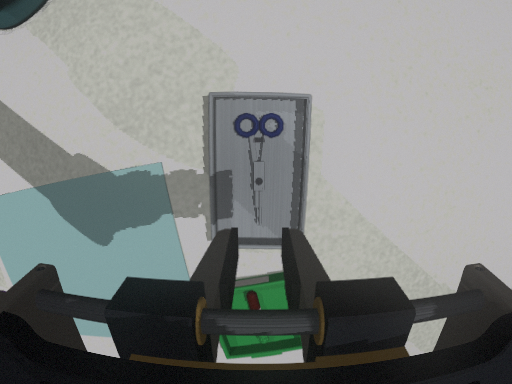

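Clamp lies flat in the dish. Retreating for a clear final overview.

```bash
python3 -m inch '[[[0,0,5,45,-29,-5,0.4],[0,0,10,90,-58,-10,0.4],[0,0,17,135,-87,-15,0.4],[0,0,17,180,-116,-20,0.4],[0,0,17,213,-137,-20,0.4],[0,0,17,213,-137,-20,0.4],[0,0,17,213,-137,-20,0.4]]]'; python3 -c "
from h import *
i=cams.read_camera('top');cv2.imwrite('pics/t27.png',cv2.convertScaleAbs(cv2.resize(i[60:340,80:450],None,fx=2.1,fy=2.1,interpolation=2),alpha=1.4))
i=cams.read_camera('scene');cv2.imwrite('pics/s27.png',cv2.convertScaleAbs(cv2.resize(i[80:360,80:360],None,fx=2.1,fy=2.1,interpolation=2),alpha=1.4))"
```

```text
time: 31.72
tool_pos: [0.2989, 0.5473, 0.2228]
eef_rot: [0.001, 0.846, 0.533, -0.0]
force: [0.6, -0.8, -1.0]
width: 0.298
```

View pics/t27.png

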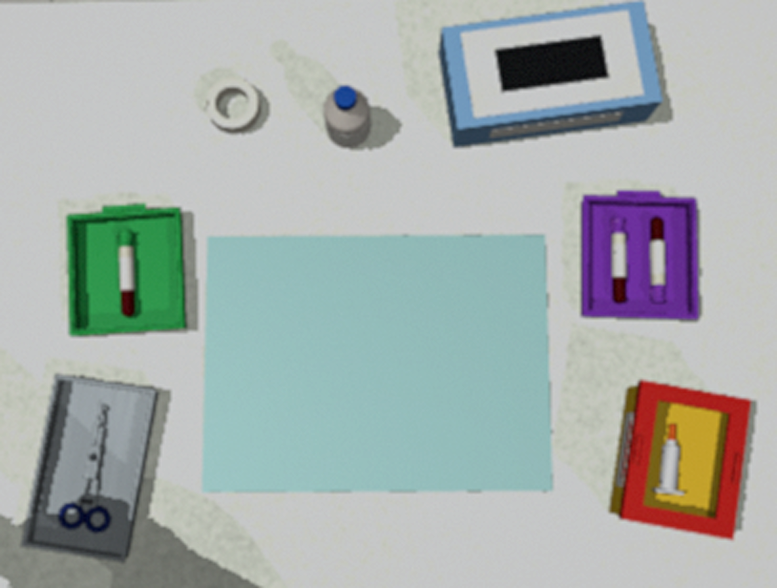

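View pics/s27.png

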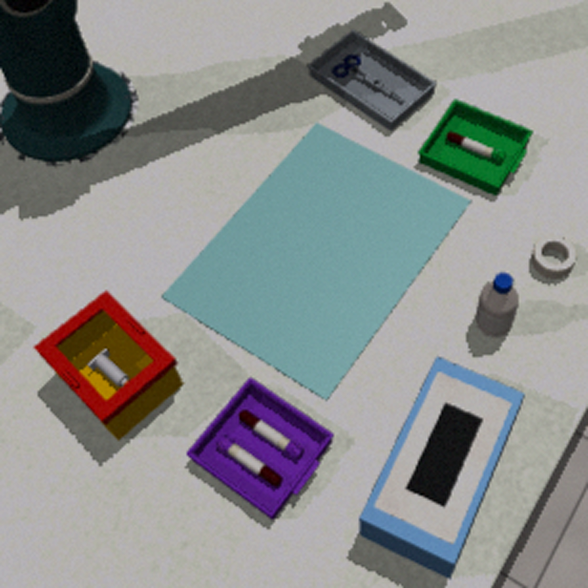

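All pieces are in place: needle in the tub (670,460 in the top crop), purples side by side (619/657,260), green tube (127,270), clamp flat in the dish (90,480), bottle standing (347,115).

```bash
python3 -c "
from rig import workorder
print(workorder.hand_in())"
```

```text
the job is handed in; nothing more can be done
None
```

I handed the job in at about 32 s of robot time, with everything cleared off the mat.

- **Order:** I dropped the needle into the sharps tub first. Then I laid the two purple tubes side by side in the purple tray, the green tube in the green tray and the clamp flat in the steel dish.
- **Release:** I let go of the tubes and clamp about 1 mm or less above the tray or dish floor, going by the arm's measured height.
- **Last check:** The final top and scene pictures show every item where it belongs and the mat empty. The bottle is still standing in its place, and the arm is clear of everything.
- **Forces:** The readings I printed never went above about 2 N. I only looked at the start and end of each move, so a brief peak in between would not show.
- **Disagreement:** The cameras' position estimates differed by about 4–7 mm. I averaged them or re-checked with the wrist camera before each grip, and no grip or placing needed mending.

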